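# Set up the tracing light board

## Robot

A 6-joint arm with a two-finger parallel gripper is mounted at the origin on the work surface. World frame = base frame: x ahead of the robot, y to its left, z up, the work surface at z = 0. Lengths are in m, angles in rad, forces in N, time in s.
With the tool pointing down it reaches from about 0.3 to 0.75 m from the base axis. Payload 8.5 kg.
Tool frame: the origin (TCP) lies at the very end of the fingers, on their centre line; the grasp point (between the pads) lies bot.grip_point_offset behind it (bot.grip_point_offset is the distance from the TCP to the grasp point, in m); z points along the fingers, y is the line along which they close (so a half turn about z gives the same grasp; the last joint's range is limited). The gripper opens to 88 mm and grips with 3 to 60 N. Pads are 18 mm wide; open, the fingers measure 123 mm over their backs; the gripper's body (75 mm by 187 mm) begins 45 mm behind the grasp point.
Start: joints at [0.934, 0.381, 1.297, -0, 1.464, -0.215], TCP at [0.225, 0.502, 0.239] pointing down, gripper open.
Joint ranges: [-3.11, 3.11], [-0.89, 2.33], [0.22, 2.48], [-1.42, 4.56], [0.17, 2.85], [-2.88, 2.88]. Speed limits (rad/s): [2.39, 2.39, 3.14, 3.14, 3.14, 3.14].

## Interface

Orientations are given as a unit quaternion [x, y, z, w].
In Python, from station import bot, claw, cams, find_in, spot_point gives the robot as it stands. Calls block until the motion is done:
- bot.move_pose(position, orientation): joint-space move of the TCP to a pose.
- bot.servo_line(position, feed=0.15, ori=None, guard=None): straight line of the TCP; ori=None keeps the orientation; feed is the mean speed in m/s. With guard (N) it stops when the force on the tool has changed by that much, and returns True; else False.
- bot.set_joints(angles): joint-space move.
- claw.grip(opening, f_grip=None): finger opening in m; f_grip is the grip in N (None keeps the last); returns when the fingers have stopped.
- bot.pause(seconds).
- bot.solve_ik(position, orientation): joint angles nearest the present ones, or None.
- bot.get_state(): the state.
- cams.camera(name): name is "side" or "top"; returns a dict with "frame" (384x512x3 uint8, red, green, blue), "fx", "fy", "cx", "cy" (pixels), "dist_coeffs" ([k1, k2, p1, p2, k3] as OpenCV has them; the pictures are not rectified), "R" (3x3) and "t" (3): a world point X has camera coordinates R X + t. Camera axes: x right, y down, z forward; pixel columns grow to the right and rows downward; lengths in m; the calibration is good to about 2 mm. A picture is of the moment at which its call begins. There is no depth.
A pose or a line that the arm cannot do raises bot.IKError and nothing moves.
- bot.job_done(): hands the job in; it is judged then, once.
Trained networks look in the newest picture that a camera, given by its name, has taken for a name from the list of things; names that differ only in an ending like _2 or _b are one class to them, and where a whole thing is asked for, a point or a joint stands for the part that bears it (a point fixed in the world has none). Each returns a list of dicts, best first, with "p" (0 to 1); they miss things now and then, are a little off and sometimes report something else, mostly with a low value. They report only what shows in the picture. A call takes as long as a camera call. They do not tell look-alikes from the thing itself.
- find_in(camera, thing): "uv" ([column, row] in pixels, amid what is visible of it).
- spot_point(camera, thing): "uv" ([column, row] in pixels: a listed point, or the origin of a listed thing).
The state is a dict: "time_s": time; "q": joint angles; "qvel": joint speeds; "effort": joint torques, N m; "ee_pos": TCP position; "tool_rot": TCP orientation; "wrist_force": force on the tool from outside, world axes, zero at the start; "torque": the same for the moment, N m; "gripper_width": finger opening in m; "gripper_force": force on a finger pad.
Only numpy, scipy, OpenCV 4.12 (cv2) and the standard library are available. Lean on these libraries where they do the work, as an engineer would, in place of code of your own. Each camera call takes 0.05 s, during which the arm holds its last target. There are 200 camera calls.

## Task

Set up the tracing station: pick up the teal template by its black grip bar and lower it, without dropping it, over both pins of the light board, so that its two holes are on the pins and it lies flat on the board's white face, the same way round as it lies now. Let go of it, and only then switch on both red toggles of the switch bank, pushing each lever all the way over to the side away from the robot. Leave the white toggles as they are and do not disturb the ink bottle, the bowl or the two paperweights.

Things in the scene. Friction and masses are not known exactly. Their poses are not given: they have to be found in the camera images.
- bank: Switch bank: fixed aluminium base 120 x 232 x 18 mm with a row of five black modules (90 x 42 x 34 mm), 44 mm apart along y, in any order. All levers hinge about y at bank x = 0, 52 mm above the table. Origin: centre of the underside, on the table; +x away from the robot (within 0.2 rad), z up.
- light_board: Tracing light board: fixed wooden slab with white face, 190 (x) x 240 (y) x 30 mm; on the face, 30 mm above the table, two dark steel pins 10 mm thick and 24 mm high, straight for 14 mm, then coned to a 3 mm tip. Origin: centre of the underside, on the table; +x away from the robot (within 0.2 rad), z up.
- pin_left (a point): Foot of the left pin, on its axis at the height of the board's face: at (45, 70, 30) mm from the board's origin; +y is left seen from the robot.
- pin_right (a point): Foot of the right pin: at (45, -70, 30) mm from the board's origin.
- template: Tracing template: loose teal plate with black leaves, 130 (x) x 200 (y) x 6 mm, about 0.25 kg, flat on the table. Two 16 mm round holes near its far edge; a black grip bar 20 (x) x 70 (y) mm stands on its middle, top 38 mm above the underside. Origin: centre of the underside; +x away from the robot (within 0.2 rad), towards the holes' edge; z up.
- hole_left (a point): Centre of the left hole at the plate's underside: (45, 70, 0) mm in the template's frame.
- hole_right (a point): Centre of the right hole at the plate's underside: (45, -70, 0) mm in the template's frame.
- red_a (a joint): Toggle lever with a red cap 15 mm wide, 40 mm long, 11 mm thick, on a black module of the bank. 0 rad: off, leaning 0.45 rad (26 deg) from upright to the bank's -x (robot's side); 0.9 rad: on, leaning 0.45 rad to +x, at its stop. No spring: it stays where left; about 2 N at the cap moves it. Starts off, between 0 and 0.15 rad.
- red_a_tip (a point): Free end of the red lever, in the middle of its cap's end, 70 mm from the hinge; it swings in the bank's x-z plane.
- red_b (a joint): Toggle lever with a red cap 15 mm wide, 40 mm long, 11 mm thick, on a black module of the bank. 0 rad: off, leaning 0.45 rad (26 deg) from upright to the bank's -x (robot's side); 0.9 rad: on, leaning 0.45 rad to +x, at its stop. No spring: it stays where left; about 2 N at the cap moves it. Starts off, between 0 and 0.15 rad.
- red_b_tip (a point): Free end of the red lever, in the middle of its cap's end, 70 mm from the hinge; it swings in the bank's x-z plane.
- white_a (a joint): Toggle lever with a white cap 15 mm wide, 40 mm long, 11 mm thick, on a black module of the bank. 0 rad: off, leaning 0.45 rad (26 deg) from upright to the bank's -x (robot's side); 0.9 rad: on, leaning 0.45 rad to +x, at its stop. No spring: it stays where left; about 2 N at the cap moves it. Starts off, at 0 to 0.1 rad. To be left as it is.
- white_a_tip (a point): Free end of the white lever, in the middle of its cap's end, 70 mm from the hinge; it swings in the bank's x-z plane.
- white_b (a joint): Toggle lever with a white cap 15 mm wide, 40 mm long, 11 mm thick, on a black module of the bank. 0 rad: off, leaning 0.45 rad (26 deg) from upright to the bank's -x (robot's side); 0.9 rad: on, leaning 0.45 rad to +x, at its stop. No spring: it stays where left; about 2 N at the cap moves it. Starts on, at 0.8 to 0.9 rad. To be left as it is.
- white_b_tip (a point): Free end of the white lever, in the middle of its cap's end, 70 mm from the hinge; it swings in the bank's x-z plane.
- white_c (a joint): Toggle lever with a white cap 15 mm wide, 40 mm long, 11 mm thick, on a black module of the bank. 0 rad: off, leaning 0.45 rad (26 deg) from upright to the bank's -x (robot's side); 0.9 rad: on, leaning 0.45 rad to +x, at its stop. No spring: it stays where left; about 2 N at the cap moves it. May start anywhere. To be left as it is.
- white_c_tip (a point): Free end of the white lever, in the middle of its cap's end, 70 mm from the hinge; it swings in the bank's x-z plane.
- ink_bottle: Black ink bottle with red cap, 70 mm across, 162 mm high, loose. Origin: centre of the underside.
- bowl: Turquoise bowl, 120 mm across, 50 mm high, loose. Origin: centre of the underside.
- weight_left: Dark wooden paperweight 25 x 120 x 18 mm with a brass knob to 28 mm, loose, on the robot's side of the work area. Origin: centre of the underside.
- weight_right: A second such paperweight, to the robot's right.
Things that resemble listed ones, but are neither listed nor needed, are in the scene too. Leave any purple look-alike of the template alone.

How it is judged:
On the way, in this order (a step that is already met when the one before it is completed fails the run):
1. The template lies flat on the light board with both holes on the pins, and is released (horizontal distance between hole_left and pin_left below 0.006 m and horizontal distance between hole_right and pin_right below 0.006 m and z of each of hole_left, hole_right in the frame of light_board below 0.0345 m and contact force between the fingers and template below 0.05 N), for 0.2 s.
2. Both red toggles are switched fully on (value of joint each of red_a, red_b above 0.75 rad), for 0.2 s.
At the end, for the whole second after the job is handed in: The template lies still and released on the light board: each hole's centre within 6 mm of its own pin's axis, sideways, and the plate's underside at both holes less than 4.5 mm above the board's face; both red toggles stand at 0.75 rad or more (fully on is 0.9) (all of step 1 and all of step 2 and linear speed of template below 0.02 m/s); the robot touches nothing.
It fails at once if a white toggle is moved: its tip by more than 12 mm (distance of any of white_a_tip, white_b_tip, white_c_tip from where it was at the start of the episode above 0.012 m).
It fails at once if a red toggle is switched on before the template is on the pins ((horizontal distance between hole_left and pin_left above 0.012 m or horizontal distance between hole_right and pin_right above 0.012 m) and value of joint any of red_a, red_b above 0.5 rad).
It fails at once if the template is dropped: it moves faster than 0.6 m/s out of the fingers (contact force between the fingers and template below 0.05 N and linear speed of template above 0.6 m/s).
It fails at once if the ink bottle, the bowl or a paperweight is disturbed: moved by more than 40 mm (distance of any of ink_bottle, bowl, weight_left, weight_right from where it was at the start of the episode above 0.04 m).
It also fails if it takes over 58 s, if anything falls off the work surface, if the arm or the gripper's body presses on something with over 40 N, if the wrist force passes 120 N, or if a joint passes its speed limit or range.

## Working session

There is one attempt and no reset: what is moved stays moved. The work goes in short steps, each a Python script; the robot and the scene stay as the last script left them, time stands still between calls to the robot, and variables do not carry over. Pictures are saved under pics/ and viewed, at most 10 in all, crops included, and the job is handed in when it is done.

```bash
ls; mkdir -p pics
python3 - <<'E'
from station import bot, claw, cams, find_in, spot_point
import cv2, numpy as np
for n in ("top","side"):
    c=cams.camera(n); cv2.imwrite(f"pics/{n}0.png",cv2.resize(c["frame"][:,:,::-1],(800,600),interpolation=cv2.INTER_CUBIC))
    C=-c["R"].T@c["t"]; print(n,C.round(3),c["fx"],c["cx"],c["cy"],c["dist_coeffs"]); print(c["R"].round(2))
    for th in ("hole_left","hole_right","pin_left","pin_right","red_a_tip","white_a_tip","template","light_board","bank"):
        print(th,[(np.round(d["uv"],1).tolist(),round(d["p"],2)) for d in spot_point(n,th)])
print(bot.get_state()["tool_rot"],bot.grip_point_offset,bot.get_state()["time_s"])
E
```

```text
pics
top [0.395 0.013 1.315] 387.78744488085874 261.27486849257554 189.4434394096623 [-0.02603397  0.          0.          0.          0.        ]
[[ 0.02 -1.   -0.  ]
 [-1.   -0.02 -0.08]
 [ 0.08  0.01 -1.  ]]
hole_left [([334.1, 180.7], 0.69), ([350.8, 306.5], 0.59), ([289.3, 164.9], 0.34)]
hole_right [([379.6, 184.2], 0.85), ([351.9, 261.5], 0.74)]
pin_left [([248.0, 165.6], 0.96)]
pin_right [([289.1, 165.5], 0.92)]
red_a_tip [([182.8, 187.5], 0.49)]
white_a_tip [([201.2, 189.3], 0.39), ([356.4, 192.2], 0.15)]
template [([366.6, 285.2], 0.66), ([358.2, 194.3], 0.64)]
light_board [([267.2, 179.5], 0.86), ([183.1, 188.7], 0.62), ([376.7, 187.8], 0.23)]
bank [([179.9, 185.5], 0.84)]
side [ 0.16  -0.908  0.853] 378.417333818208 256.77300726336546 189.21455297222423 [-0.10473895  0.          0.          0.          0.        ]
[[ 0.93 -0.36 -0.02]
 [-0.23 -0.56 -0.8 ]
 [ 0.27  0.75 -0.61]]
hole_left [([160.0, 319.8], 0.71), ([295.8, 260.9], 0.68)]
hole_right [([216.0, 307.7], 0.96), ([317.3, 296.8], 0.57)]
pin_left [([275.7, 192.2], 0.72), ([230.8, 265.7], 0.69), ([288.8, 218.0], 0.23)]
pin_right [([269.5, 216.1], 0.16)]
red_a_tip [([226.1, 134.7], 0.46), ([232.7, 151.2], 0.35)]
white_a_tip [([234.5, 172.0], 0.54), ([234.1, 156.6], 0.48)]
template [([291.6, 280.9], 0.82), ([192.1, 326.9], 0.71)]
light_board [([267.3, 216.0], 0.65)]
bank [([234.6, 172.6], 0.92), ([202.0, 196.2], 0.7)]
[2.09336041e-01 9.77843761e-01 2.98522127e-05 2.36916171e-05] 0.0187 1.0
```

View pics/top0.png

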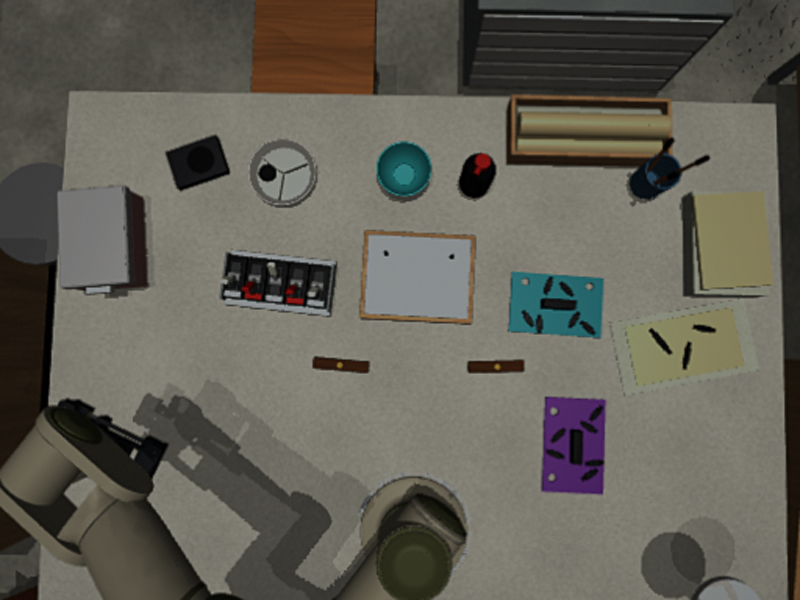

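View pics/side0.png

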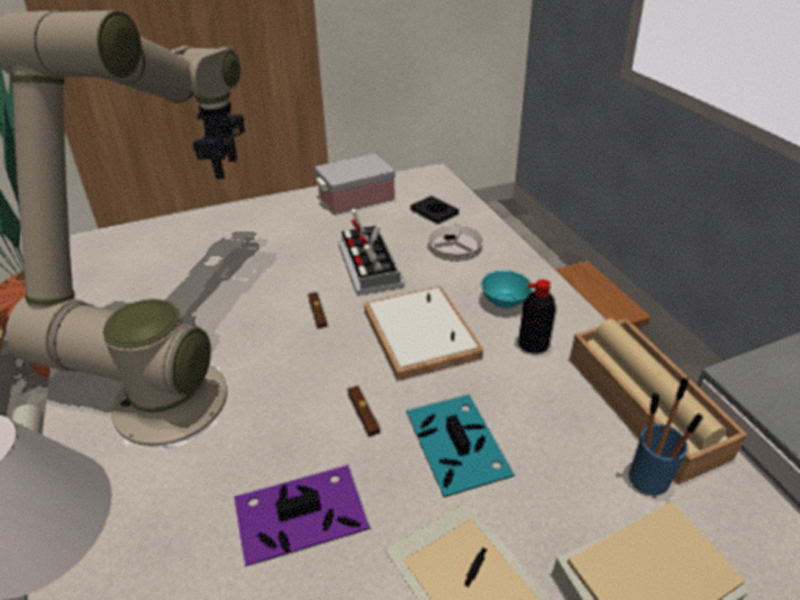

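The top picture (800x600) shows the teal template at (556,304) with holes at (525,282) and (594,286). The board pins are at (387,253) and (451,257). The bank runs white, red, white (on), red, white from column 233 to 317, with the reds at 252 and 295. The purple decoy is at (575,445).

```bash
cat > h.py <<'E'
from station import bot, claw, cams, find_in, spot_point
import cv2, numpy as np
from scipy.optimize import least_squares
from scipy.spatial.transform import Rotation as Ro
def Km(c): return np.array([[c["fx"],0,c["cx"]],[0,c["fy"],c["cy"]],[0,0,1.]])
def proj(c,X):
    return cv2.projectPoints(np.atleast_2d(X).astype(float),cv2.Rodrigues(c["R"])[0],c["t"],Km(c),np.array(c["dist_coeffs"]))[0][:,0]
def back(c,uv,z):
    n=cv2.undistortPoints(np.array(uv,float).reshape(-1,1,2),Km(c),np.array(c["dist_coeffs"]))[:,0]
    d=np.c_[n,np.ones(len(n))]@c["R"]; C=-c["R"].T@c["t"]
    return C+d*((z-C[2])/d[:,2])[:,None]
def w(p,L): # pose x,y,yaw, local pts
    L=np.atleast_2d(L); return np.c_[L[:,:2]@np.array([[np.cos(p[2]),-np.sin(p[2])],[np.sin(p[2]),np.cos(p[2])]]).T+p[:2],L[:,2]]
def quad(mask,near):
    """Largest-blob outline near pixel -> min area rect corners (fully filled)."""
    cs,_=cv2.findContours(cv2.morphologyEx(mask,cv2.MORPH_CLOSE,np.ones((3,3))),cv2.RETR_EXTERNAL,cv2.CHAIN_APPROX_NONE)
    k=max((k for k in cs if cv2.pointPolygonTest(k,near,True)>-5),key=cv2.contourArea)
    return k[:,0].astype(float)
def fitrect(P):
    """outline points (world xy) -> centre, yaw(of +x), size via minAreaRect"""
    (c,s,a)=cv2.minAreaRect((P[:,:2]*1000).astype(np.float32))
    a=np.radians(a); k=round(a/(np.pi/2)); 
    if k%2: s=s[::-1]
    return np.array(c)/1000,a-k*np.pi/2,s
def teal(hsv): return cv2.inRange(hsv,(82,90,50),(100,255,255))
def white(hsv): return cv2.inRange(hsv,(0,0,125),(179,40,255))
def quat(yaw): # tool down, closing direction (tool y) along yaw
    y=np.array([np.cos(yaw),np.sin(yaw),0]); z=np.array([0,0,-1.]); 
    return Ro.from_matrix(np.c_[np.cross(y,z),y,z]).as_quat()
E
python3 - <<'E'
from h import *
for n,nt,nb in (("top",(350,198),(267,180)),("side",(290,290),(270,215))):
    c=cams.camera(n); hsv=cv2.cvtColor(c["frame"],cv2.COLOR_RGB2HSV)
    print(n,"hsv board",hsv[nb[1],nb[0]],"table",hsv[220,300],"teal",hsv[int(nt[1])+6,int(nt[0])-8])
    for nm,m,near,z in (("T",teal(hsv),nt,.006),("B",white(hsv),nb,.03)):
        try:
            k=quad(m,near); print(nm,fitrect(back(c,k,z)))
        except Exception as e: print(nm,e)
    cands=lambda th:[(back(c,[d["uv"]],z)[0].round(4),round(d["p"],2)) for z in [.006 if 'hole' in th else .03] for d in spot_point(n,th)]
    for th in("hole_left","hole_right","pin_left","pin_right"): print(th,cands(th))
    cv2.imwrite(f"pics/bank_{n}.png",cv2.resize(c["frame"][150:210,130:230,::-1] if n=="top" else c["frame"][125:195,205:265,::-1],None,fx=8,fy=8,interpolation=cv2.INTER_CUBIC))
E
```

```text
top hsv board [100  11 144] table [ 28  25 133] teal [ 92 162 101]
T (array([ 0.48505789, -0.29841107]), np.float64(-0.05208011248731692), (129.44439697265625, 199.2730712890625))
B (array([0.40174066, 0.00184033]), np.float64(-0.001221991466182848), (1062.9781494140625, 1557.4127197265625))
hole_left [(array([ 0.5408, -0.2284,  0.006 ]), 0.64), (array([0.5343, 0.4244, 0.006 ]), 0.63), (array([ 0.113 , -0.2841,  0.006 ]), 0.58)]
hole_right [(array([ 0.2557, -0.2837,  0.006 ]), 0.88), (array([ 0.5252, -0.3702,  0.006 ]), 0.59), (array([0.4926, 0.2331, 0.006 ]), 0.18)]
pin_left [(array([0.5845, 0.069 , 0.03  ]), 0.78), (array([ 0.7463, -0.1079,  0.03  ]), 0.51), (array([ 5.307e-01, -2.000e-04,  3.000e-02]), 0.16)]
pin_right [(array([ 0.5777, -0.0658,  0.03  ]), 0.66)]
side hsv board [ 20  15 208] table [ 26  17 208] teal [ 95 163  80]
T (array([ 0.48240802, -0.30305289]), np.float64(-0.04698748269281294), (127.96049499511719, 198.3555450439453))
B (array([0.82048877, 1.53517383]), np.float64(-0.43646147631145116), (2047.5142822265625, 4357.509765625))
hole_left [(array([ 0.1158, -0.3   ,  0.006 ]), 0.89), (array([ 0.5378, -0.2271,  0.006 ]), 0.57)]
hole_right [(array([ 0.5104, -0.3734,  0.006 ]), 0.69), (array([ 0.4848, -0.3036,  0.006 ]), 0.68)]
pin_left [(array([0.5851, 0.0559, 0.03  ]), 0.97)]
pin_right [(array([ 0.5723, -0.0914,  0.03  ]), 0.55)]
```

View pics/bank_top.png

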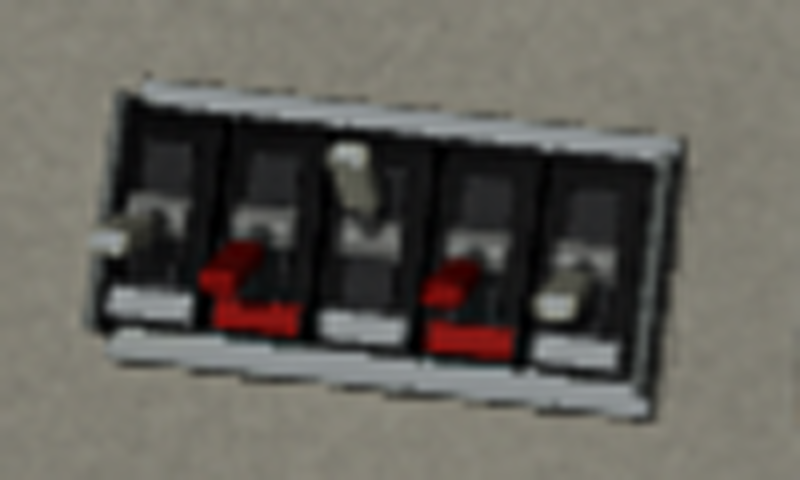

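View pics/bank_side.png

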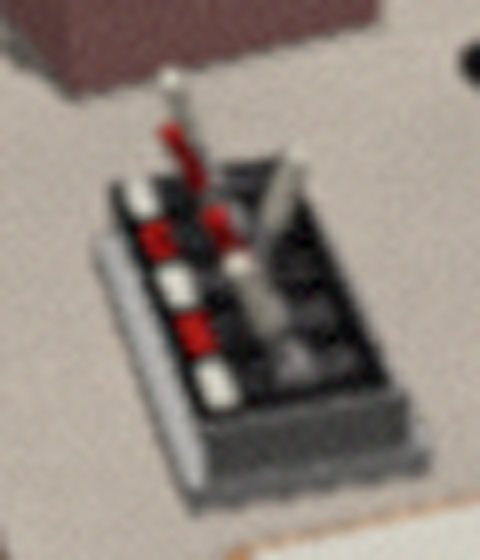

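The crops confirm the module order from left (+y): white, red, white (on), red, white. The red levers lean towards the robot, with caps around crop (232,270) and (450,285). Next I measure the board, pins, holes and bank.

Run:
```python
from h import *
def blobs(mask,inside):
    n,_,st,ce=cv2.connectedComponentsWithStats(mask)
    return [(ce[i],st[i,4]) for i in range(1,n) if cv2.pointPolygonTest(inside.astype(np.float32).reshape(-1,1,2),tuple(map(float,ce[i])),True)>2]
c=cams.camera("top"); f=c["frame"]; hsv=cv2.cvtColor(f,cv2.COLOR_RGB2HSV)
k=quad(teal(hsv),(350,198)); hull=cv2.convexHull(k.astype(np.float32))[:,0]
print("T",fitrect(back(c,k,.006)))
inv=cv2.inRange(hsv,(0,0,95),(60,70,255))
for ce,a in blobs(inv,hull): print(" hole",a,back(c,[ce],.003)[0].round(4))
fb=cv2.medianBlur(f,3); d=fb[...,2].astype(int)-fb[...,0]
m=((d>4)&(fb[...,2]>110)).astype(np.uint8)*255
kb=quad(m,(267,180)); hb=cv2.convexHull(kb.astype(np.float32))[:,0]
print("B",fitrect(back(c,kb,.03)))
dark=cv2.inRange(f.max(2),0,100)
for ce,a in blobs(dark,hb): print(" pin",a,back(c,[ce],.041)[0].round(4))
# bank corners
P=np.array([[148,80],[685,138],[645,417],[105,362]])/8+[130,150]
W=back(c,P,.018); print("bank corners\n",W.round(4)); print([np.linalg.norm(W[i]-W[(i+1)%4]).round(4) for i in range(4)], W.mean(0).round(4))
for i,j in((1,0),(2,3)): v=W[j]-W[i]; print("yaw",np.arctan2(-v[0],v[1]))
for th in("ink_bottle","bowl","weight_left","weight_right"): print(th,[(back(c,[d["uv"]],0)[0].round(3),round(d["p"],2)) for d in spot_point("top",th)][:2])
c=cams.camera("side"); f=c["frame"]; hsv=cv2.cvtColor(f,cv2.COLOR_RGB2HSV)
k=quad(teal(hsv),(290,290)); hull=cv2.convexHull(k.astype(np.float32))[:,0]
for ce,a in blobs(cv2.inRange(hsv,(0,0,140),(60,90,255)),hull): print(" side hole",a,back(c,[ce],.003)[0].round(4))
bq=np.array([[230,215],[280,184],[306,222],[256,238]],float)
for ce,a in blobs(cv2.inRange(f.max(2),0,120),bq): print(" side pin",a,back(c,[ce],.041)[0].round(4))
```

```text
T (array([ 0.48505789, -0.29841107]), np.float64(-0.05208011248731692), (129.44439697265625, 199.2730712890625))
 hole 12 [ 0.5342 -0.2316  0.003 ]
 hole 9 [ 0.5259 -0.3725  0.003 ]
B (array([0.53781409, 0.00264088]), np.float64(-0.03315648872954102), (167.5498809814453, 215.61181640625))
 pin 12 [0.5849 0.0704 0.041 ]
 pin 10 [ 0.5795 -0.069   0.041 ]
bank corners
 [[0.5875 0.4043 0.018 ]
 [0.5671 0.176  0.018 ]
 [0.4491 0.1893 0.018 ]
 [0.4677 0.4174 0.018 ]]
[np.float64(0.2293), np.float64(0.1187), np.float64(0.2288), np.float64(0.1206)] [0.5178 0.2967 0.018 ]
yaw -0.08935888976134808
yaw -0.08116978252636567
ink_bottle [(array([ 0.752, -0.121,  0.   ]), 0.77), (array([0.58 , 0.065, 0.   ]), 0.74)]
bowl [(array([0.758, 0.038, 0.   ]), 0.81)]
weight_left [(array([0.348, 0.167, 0.   ]), 0.86), (array([0.499, 0.229, 0.   ]), 0.69)]
weight_right [(array([ 0.343, -0.172,  0.   ]), 0.78)]
 side hole 7 [ 0.5316 -0.2327  0.003 ]
 side hole 11 [ 0.5248 -0.3729  0.003 ]
 side pin 365 [ 0.493  -0.1184  0.041 ]
 side pin 10 [ 0.577  -0.0756  0.041 ]
```

```bash
cat >> h.py <<'E'
T=np.array([.485,-.299,-.054]); B=np.array([.5375,.0020,-.036]); K=np.array([.518,.2975,-.085])
def best(pos,yaw):
    o=[(abs(q[5]),quat(a)) for a in(yaw,yaw+np.pi) if (q:=bot.solve_ik(pos,quat(a))) is not None]
    return min(o,key=lambda t:t[0])[1]
def snap(n,name,crop=None):
    c=cams.camera(n); f=c["frame"][:,:,::-1]
    if crop: f=f[crop[1]:crop[3],crop[0]:crop[2]]
    s=min(800/f.shape[1],600/f.shape[0]); cv2.imwrite(f"pics/{name}.png",cv2.resize(f,None,fx=s,fy=s,interpolation=cv2.INTER_CUBIC)); return c
E
python3 - <<'E'
from h import *
claw.grip(.06)
q=best([*T[:2],.15],T[2]); bot.move_pose([*T[:2],.15],q)
print(bot.servo_line([*T[:2],.011],feed=.1,guard=10)); print(bot.get_state()["ee_pos"])
claw.grip(0,f_grip=30); s=bot.get_state(); print(s["gripper_width"],s["gripper_force"])
bot.servo_line([*T[:2],.12],feed=.1); s=bot.get_state(); print(s["gripper_width"],s["gripper_force"],s["wrist_force"],s["time_s"])
# over the board, underside about 15 mm above pin tips (underside = tcp - .011)
bot.servo_line([*B[:2],.12],feed=.15,ori=best([*B[:2],.12],B[2]))
bot.servo_line([*B[:2],.011+.030+.024+.015],feed=.08)
bot.pause(.3)
s=bot.get_state(); print(s["ee_pos"],s["gripper_width"],s["time_s"])
snap("top","over_t",(200,130,330,228)); snap("side","over_s",(200,150,330,248))
E
```

```text
False
[ 0.48519073 -0.29918286  0.01151463]
0.019715061788042488 29.999610255472362
0.019825959757168523 29.99944423791021 [-0.9339763   0.91550522 -2.7766573 ] 8.825
[0.53763407 0.0020017  0.08032708] 0.01974482796166581 11.9583
```

View pics/over_t.png

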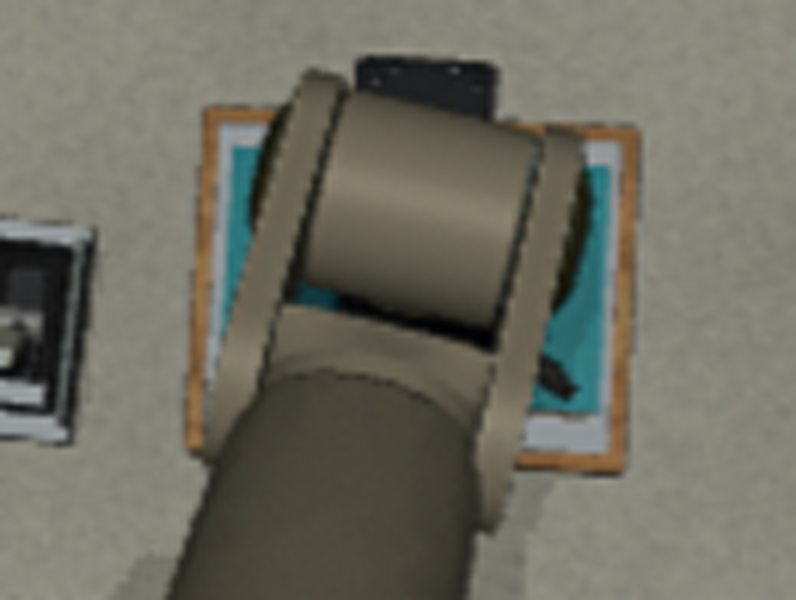

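View pics/over_s.png

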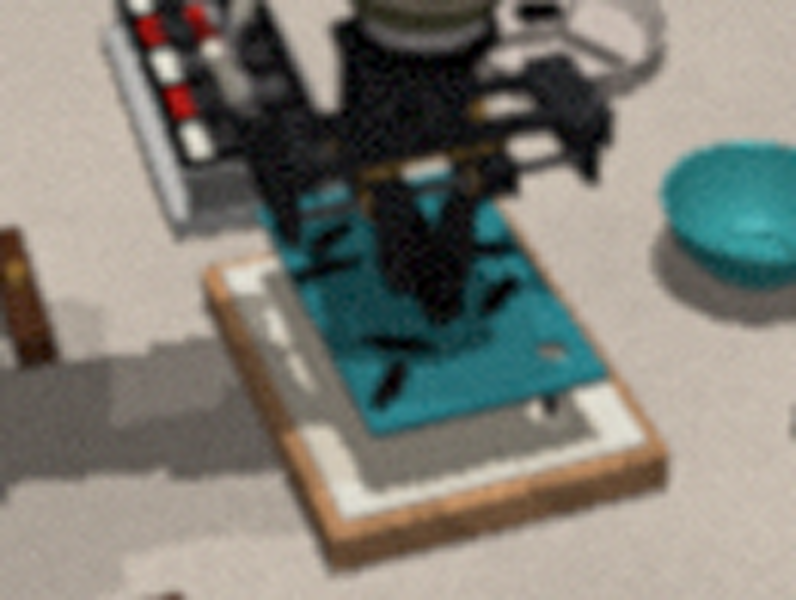

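The side view shows the template held level above the board, with its right hole at crop (552,350) and the right pin at (550,400). The hand hides both holes from the top camera, so I check the hole against the pin in the side view.

Run:
```python
from h import *
c=cams.camera("side"); f=c["frame"]; s=800/130
P=lambda u,v: [200+u/s-.4,150+v/s-.4]
g=f[200:222,282:297].max(2); print(g)
print("hole",back(c,[P(552,350)],.0733)[0])
rp=w(B,[[.045,-.07,0]])[0]; print("pin expected",rp)
for z in(.03,.054): print("pin px",z,proj(c,[[rp[0],rp[1],z]]))
print("hole px expected",proj(c,[[rp[0],rp[1],.0733]]))
```

```text
[[ 95 112 123 128 129 130 138 138 139 132 124 148 186 190 191]
 [115 123 120 123 124 135 135 144 136 137 127 131 177 192 197]
 [123 120 121 120 123 133 137 140 137 136 131 122 150 177 194]
 [120 119 121 122 120 130 140 135 137 141 135 137 125 154 179]
 [118 124 122 122 122 125 127 132 132 136 137 140 131 127 166]
 [117 124 117 120 121 114 117 109 110 115 130 133 136 124 137]
 [124 118 121 120 115 109 100  90  89  96 114 136 140 135 125]
 [121 119 123 124 123 107 105 113 108 114 116 129 135 137 130]
 [120 126 122 119 120 115 117 111 120 135 143 140 137 136 137]
 [120 120 120 120 120 121 120 118 122 135 145 137 139 138 140]
 [120 121 117 122 117 117 119 117 125 134 136 136 141 137 134]
 [119 121 121 120 120 124 126 122 130 138 136 128 123 124 124]
 [122 120 123 125 124 133 123 121 119 124 120 115 109 113 117]
 [114 120 125 121 121 126 117 108 105 100 100 113 145 162 171]
 [114 112 114 110 106 101  88  71  67  82 105 140 197 216 215]
 [101  94  89  92 108 126  89  46  60 100 116 137 194 220 225]
 [ 87  97 100 111 154 180 131  59  61 111 127 129 169 201 221]
 [115 113 121 131 167 193 148  98  89 128 128 117 137 176 206]
 [121 121 117 120 135 165 154 133 121 136 127 119 113 139 188]
 [123 120 120 119 118 128 129 133 135 136 125 120 116 126 167]
 [118 116 121 116 120 118 119 120 117 120 118 115 114 121 139]
 [116 122 120 117 120 117 118 118 120 119 124 123 128 152 161]]
hole [ 0.57718895 -0.07082206  0.0733    ]
pin expected [ 0.57995139 -0.0695743   0.        ]
pin px 0.03 [[289.42959263 216.17117035]]
pin px 0.054 [[289.69872133 210.60827341]]
hole px expected [[289.91876136 206.03605464]]
```

Hole and pin agree within about 2 mm of what I expected, well inside the cone's capture range, so I lower it with a guard.

Run:
```python
from h import *
st=lambda: (lambda s:print(s["ee_pos"].round(4) if hasattr(s["ee_pos"],"round") else s["ee_pos"],np.round(s["wrist_force"],1),np.round(s["torque"],2),s["gripper_width"],s["time_s"]))(bot.get_state())
st()
print(bot.servo_line([*B[:2],.058],feed=.04,guard=10)); st()
print(bot.servo_line([*B[:2],.0405],feed=.02,guard=10)); st()
```

```text
[0.5375 0.002  0.0801] [-0.7 -0.7 -2.3] [-0.08  0.06 -0.02] 0.01965568441567474 12.1083
False
[0.5376 0.002  0.058 ] [ 0.4 -0.3 -3. ] [-0.    0.09  0.02] 0.019633490523797523 12.8083
True
[0.5374 0.002  0.041 ] [-1.  -0.3  5.7] [-0.06  0.07  0.02] 0.01982583179923136 13.625
```

It made contact at exactly the seated height (0.041), with almost no sideways force. I release, rise and check.

Run:
```python
from h import *
claw.grip(.06); bot.pause(.3)
bot.servo_line([*B[:2],.20],feed=.15)
# to staging near bank, high, fingers closed
claw.grip(0,f_grip=10)
p=w(K,[[-.085,.044,.20]])[0]; bot.move_pose(p,best(p,K[2])); s=bot.get_state(); print(s["ee_pos"],s["gripper_width"],s["time_s"],s["q"])
c=snap("side","placed",(200,110,330,208)); 
for x in((.045,.07),(.045,-.07)): print(proj(c,w(B,[[*x,.036],[*x,.054]])))
P=w(K,[[-.0304,y,.115] for y in(.044,-.044)]); print("tips off px",proj(c,P));
```

```text
[0.43766635 0.34779572 0.19997222] 0.00046306222573028275 18.175 [ 4.59827089e-01  4.26787090e-01  1.33887024e+00 -2.58473197e-04
  1.37591003e+00  5.45945951e-01]
[[274.20440154 190.35940955]
 [274.26116972 186.30053387]]
[[289.49641185 214.7930038 ]
 [289.69872133 210.60827341]]
tips off px [[224.88778538 140.31572003]
 [229.85842954 151.5963858 ]]
```

View pics/placed.png

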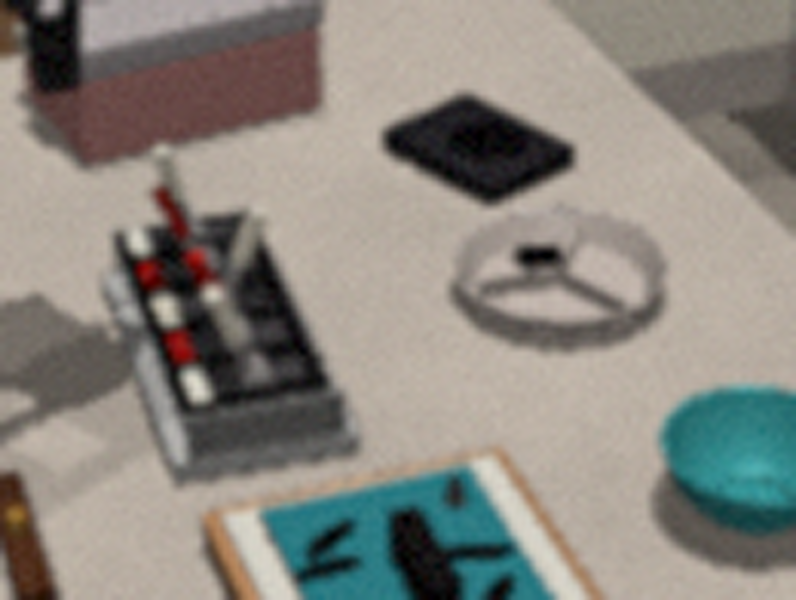

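The template lies flat on the board, and the left pin shows through its hole at (455,490). The red caps at (165,200) and (195,262) match the bank pose. Now I push the toggles.

Run:
```python
from h import *
Ki=lambda p:(lambda d:np.array([d[0]*np.cos(K[2])+d[1]*np.sin(K[2]),-d[0]*np.sin(K[2])+d[1]*np.cos(K[2])]))(np.array(p[:2])-K[:2])
for y in(.044,-.044):
    g=lambda x,z:w(K,[[x,y,z]])[0]
    bot.servo_line(g(-.085,.2),feed=.2)
    print("down",bot.servo_line(g(-.085,.092),feed=.12,guard=8))
    print("push",bot.servo_line(g(.02,.092),feed=.05,guard=10))
    s=bot.get_state(); print(Ki(s["ee_pos"]).round(4),np.round(s["wrist_force"],1),s["time_s"])
    bot.servo_line(g(-.03,.092),feed=.1); bot.servo_line(g(-.085,.2),feed=.2)
bot.move_pose([.3,.35,.25],best([.3,.35,.25],0))
snap("top","end_t",(120,120,320,270)); snap("side","end_s",(190,110,320,230)); print(bot.get_state()["time_s"])
```

```text
down False
push True
[0.0035 0.0438] [-4.7  0.5  5.6] 21.1167
down False
push True
[ 0.0029 -0.0441] [-4.1  0.3  5.2] 25.5833
27.6167
```

View pics/end_t.png

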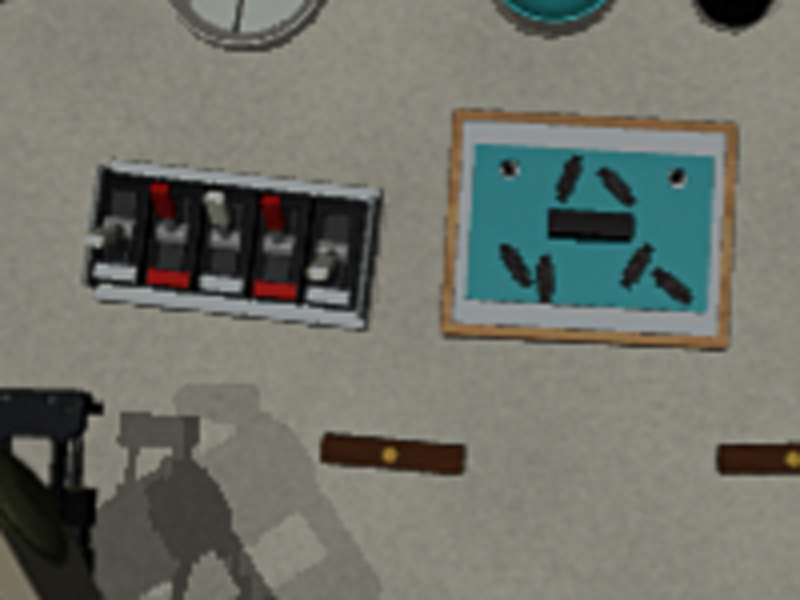

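View pics/end_s.png

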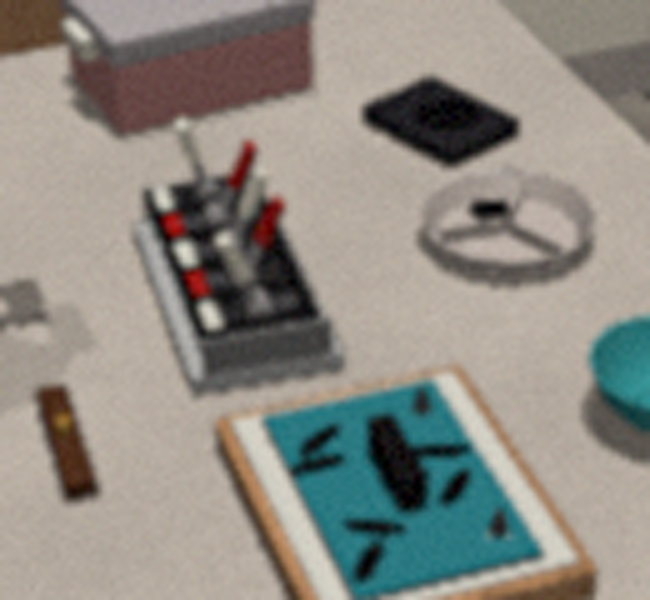

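The final pictures show both pins through the holes at top-crop (510,168) and (678,177) and the template flat. Both red levers lean away from the robot, at (160,185) and (271,198), slightly further than the white "on" lever. The white toggles and everything else are unmoved.

```bash
python3 -c "
from station import bot
print(bot.job_done())"
```

```text
the job is handed in; nothing more can be done
None
```

The template is flat and released on both pins, both red toggles were then pushed fully on with nothing else disturbed, and the job was handed in after about 28 s; the judge's verdict was not shown.

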